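# Fill one adapter tray and stack the emptied one

### The arm

A 6-joint arm with a two-finger parallel gripper is mounted at the origin on a cart in front of the work surface, level with it; the furniture and walls round the work are solid. World frame = base frame: x ahead of the robot, y to its left, z up, the work surface at z = 0. Lengths are in m, angles in rad, forces in N, time in s.
With the tool pointing down it reaches from about 0.35 to 0.775 m from the base axis. Payload 7.3 kg.
Tool frame: the origin (TCP) lies on the front face of the gripper's body, between the roots of the fingers; the fingertips stand 66 mm ahead of it and the grasp point (between the pads) lies 47 mm ahead of it; z points along the fingers, y is the direction in which the jaws open and shut (so a half turn about z gives the same grasp; the last joint's range is limited). The gripper opens to 92 mm and grips with 3 to 60 N. Pads are 19 mm wide; open, the fingers measure 130 mm over their backs; the gripper's body (75 mm by 190 mm) begins 47 mm behind the grasp point.
Start: joints at [1.063, 0.342, 1.524, -0, 1.275, -0.146], TCP at [0.186, 0.491, 0.292] pointing down, gripper open.
Joint ranges: [-2.53, 2.53], [-0.77, 2.02], [0.04, 2.7], [-1, 4.14], [0.28, 2.66], [-3.11, 3.11]. Speed limits (rad/s): [2.57, 2.57, 3.14, 3.14, 3.14, 3.14].

### API

Orientations are given as [roll, pitch, yaw] about the fixed x, y, z axes, in that order (R = Rz(yaw) Ry(pitch) Rx(roll)).
In Python, from cell import observe, read_camera, hand_in, search_frame, tip_of gives the robot as it stands. The module is installed in compiled form; this text tells all that it offers.
- The arm moves only by the tool apply_moves, never from a script. Its argument "motion" is a list of rows, each an object with "offset": the shift along the tool's x, y, z in mm, a list of three; "rotation": the turn, a rotation vector about the tool's x, y, z in rad, a list of three. In form: [{"offset": [x, y, z], "rotation": [rx, ry, rz]}, ...]. A call has 1 to 12 rows; each row shifts and turns the pose as measured when the row begins, along the tool's axes as they then stand; what a row does not reach is not made up. A row lasts 1/12 s, in which the tool goes at most 41.7 mm and 7.16 degrees, less where a joint would pass 70% of its speed; a pose out of reach is approached as far as the arm can. A call with a gripper value outside its range is refused whole. "grip" is the closure, from 0 (fully open) to 1 (shut), set as the call begins (left out, the last holds). The fingers move at their own pace and stop on an object; "grip_force" is the grip in N (left out, the last holds). Time passes only in rows, so rows that do not move let the fingers close. It gives the time, the measured TCP pose, the force and the opening at its end, in the units of the state.
- observe(): the state, without advancing time (a new reading comes with each control period).
- read_camera(name): name is "scene" or "top"; returns a dict with "img" (400x640x3 uint8, red, green, blue), "camera_matrix" (3x3 intrinsics, pixels), "R" (3x3) and "t" (3): a world point X has camera coordinates R X + t. Camera axes: x right, y down, z forward; pixel columns grow to the right and rows downward; lengths in m; the calibration is good to about 2 mm. A picture is of the moment at which its call begins. There is no depth.
- hand_in(): hands the job in, once; it reports no verdict.
Trained networks look in a picture, given as the dict that the camera call returned (one of the last four; its "shot" number tells which), for a name from the list of things; names that differ only in an ending like _2 or _b are one class to them, and where a whole thing is asked for, a point or a joint stands for the part that bears it (a point fixed in the world has none). Each returns a list of dicts, best first, with "score" (0 to 1); they miss things now and then, are a little off and sometimes report something else, mostly with a low value. They report only what shows in the picture. A call takes as long as a camera call. They do not tell look-alikes from the thing itself.
- search_frame(query, picture): "location" ([x, y, z] in m, in world coordinates, good to about 4 mm: the middle of the surface that is visible of it).
- tip_of(query, picture): "location" ([x, y, z] in m, in world coordinates, good to about 4 mm: a listed point, or the origin of a listed thing).
The state is a dict: "time": time; "qpos": joint angles; "qvel": joint speeds; "joint_efforts": joint torques, N m; "tool_pos": TCP position; "tool_rot": TCP orientation; "contact_force": force on the tool from outside, world axes, zero at the start; "torque": the same for the moment, N m; "opening": finger opening in m.
Only numpy, scipy, OpenCV 4.12 (cv2) and the standard library are available. Lean on these libraries where they do the work, as an engineer would, in place of code of your own. Each camera call takes 0.05 s, during which the arm holds its last target.

### The job

Three blue trays lie on the bench: one holds two black adapters, one holds a single adapter, one is empty. Move the single adapter into the free pocket of the tray that holds two, lying flat and lengthwise like the others, and then stack the tray you have emptied squarely on top of the tray that was empty from the start. Leave the filled tray and the bottom tray where they stand, with all three adapters in their pockets.

Things in the scene. Friction and masses are not known exactly. Their poses are not given: they have to be found in the camera images.
- tray_two: Blue tray, one row of 3 pockets, 50 x 222 mm, 14 high, 0.14 kg (+-20 %), flat underside. Origin: centre of underside; y along the row, x across. Walls and floor 3 mm; pockets 44 x 70 mm, centres at y = -73, 0, +73. Pinch across the 50 mm width at mid-length. Starts with adapters at y = -73 and 0; the pocket at y = +73 (end farther from the robot) is free.
- tray_one: Blue tray, one row of 3 pockets, 50 x 222 mm, 14 high, 0.14 kg (+-20 %), flat underside. Origin: centre of underside; y along the row, x across. Walls and floor 3 mm; pockets 44 x 70 mm, centres at y = -73, 0, +73. Pinch across the 50 mm width at mid-length. Starts with one adapter, in its middle pocket; to be emptied and stacked.
- tray_none: Blue tray, one row of 3 pockets, 50 x 222 mm, 14 high, 0.14 kg (+-20 %), flat underside. Origin: centre of underside; y along the row, x across. Walls and floor 3 mm; pockets 44 x 70 mm, centres at y = -73, 0, +73. Pinch across the 50 mm width at mid-length. Starts empty; the emptied tray goes on its rim, rows parallel, either end first. A tall paper bag stands behind the trays.
- adapter_last: Black wall adapter, pale panel on top, 32 x 64 x 26 mm with prongs, 0.07 kg. Origin: centre of the 32 x 64 outline, on the underside; y along its length (prongs at +y). The block to pinch is 32 mm wide, y = -32 to +20 mm. Lies along the tray's row, top 15 mm above the rim. The single one, at the start in the middle pocket of tray_one; to be moved.
- adapter_near: Black wall adapter, pale panel on top, 32 x 64 x 26 mm with prongs, 0.07 kg. Origin: centre of the 32 x 64 outline, on the underside; y along its length (prongs at +y). The block to pinch is 32 mm wide, y = -32 to +20 mm. Lies along the tray's row, top 15 mm above the rim. Starts and stays in the pocket at y = -73 mm of tray_two.
- adapter_mid: Black wall adapter, pale panel on top, 32 x 64 x 26 mm with prongs, 0.07 kg. Origin: centre of the 32 x 64 outline, on the underside; y along its length (prongs at +y). The block to pinch is 32 mm wide, y = -32 to +20 mm. Lies along the tray's row, top 15 mm above the rim. Starts and stays in the middle pocket of tray_two.
Mind the look-alikes: they are no part of the job. Leave any orange or purple look-alike of the adapter_last alone.

How it is judged:
On the way, in this order (a step that is already met when the one before it is completed fails the run):
1. the single adapter lies flat in the free pocket, the other two still in theirs (x of adapter_near in the frame of tray_two between -0.012 and 0.012 m and y of adapter_near in the frame of tray_two between -0.093 and -0.053 m and z of adapter_near in the frame of tray_two between 0 and 0.006 m and angle between each of adapter_near, adapter_mid, adapter_last's own z axis and vertical below 0.17 rad and x of adapter_mid in the frame of tray_two between -0.012 and 0.012 m and y of adapter_mid in the frame of tray_two between -0.02 and 0.02 m and z of adapter_mid in the frame of tray_two between 0 and 0.006 m and x of adapter_last in the frame of tray_two between -0.012 and 0.012 m and y of adapter_last in the frame of tray_two between 0.053 and 0.093 m and z of adapter_last in the frame of tray_two between 0 and 0.006 m and angle between tray_two's own z axis and vertical below 0.1 rad), for 0.2 s.
2. the emptied tray lies squarely on the empty tray (x of tray_one in the frame of tray_none between -0.02 and 0.02 m and y of tray_one in the frame of tray_none between -0.02 and 0.02 m and z of tray_one in the frame of tray_none between 0.01 and 0.018 m and angle between the y axis of tray_one and the y axis of tray_none, either way round below 0.175 rad and angle between each of tray_one, tray_none's own z axis and vertical below 0.1 rad), for 0.2 s.
At the end, for the whole second after the job is handed in: All three adapters lie flat on the pocket floors of tray_two (origins within 12 mm across, 20 mm along of pocket centres, 10 degrees); tray_one lies level on tray_none within 20 mm each way and 10 degrees; tray_two and tray_none are level, within 40 mm of their starts; all at rest (all of step 1 and all of step 2 and distance of each of tray_two, tray_none from where it was at the start of the episode below 0.04 m and linear speed of each of adapter_last, tray_one, tray_two, tray_none below 0.02 m/s); the robot touches nothing.
It also fails if it takes over 51 s, if anything falls off the work surface, if the arm or the gripper's body presses on something with over 40 N, if the wrist force passes 120 N, or if a joint passes its speed limit or range.

## Working session

There is one attempt and no reset: what is moved stays moved. The work goes in short steps, Python scripts to look and compute and a tool call to move; the robot and the scene stay as the last step left them, time stands still between calls to the robot, and variables do not carry over. Pictures are saved under pics/ and viewed, and the job is handed in when it is done.

Besides the shell and the picture viewer there is one more tool, called after ">>>" in YAML: its name, and indented under it one key for each argument. apply_moves: Moves the arm, as the interface text tells. Its arguments: {"type":"object","properties":{"motion":{"type":"array"},"grip":{"type":"number"},"grip_force":{"type":"number"}},"required":["motion"]}

```bash
mkdir -p pics
cat > h.py <<'E'
import numpy as np, cv2
from cell import *
def save(p,n,crop=None,s=1):
    im=cv2.cvtColor(p['img'],cv2.COLOR_RGB2BGR)
    if crop: a,b,c,d=crop; im=im[b:d,a:c]
    if s!=1: im=cv2.resize(im,None,fx=s,fy=s,interpolation=cv2.INTER_CUBIC)
    cv2.imwrite('pics/'+n,im)
def proj(p,X):
    c=p['R']@np.array(X)+p['t']; u=p['camera_matrix']@c; return u[:2]/u[2]
def back(p,uv,z):
    K=p['camera_matrix'];R=np.array(p['R']);t=np.array(p['t'])
    d=R.T@np.linalg.solve(K,[uv[0],uv[1],1.]); o=-R.T@t
    return o+d*(z-o[2])/d[2]
E
python3 - <<'E'
from h import *
for n in ('top','scene'):
    p=read_camera(n); save(p,n+'0.png')
    print(n,-p['R'].T@p['t'])
    for q in ('tray_two','tray_one','tray_none','adapter_last','adapter_near','adapter_mid'):
        for f in (search_frame,tip_of):
            print(q,f.__name__,[(np.round(r['location'],3).tolist(),round(r['score'],2),proj(p,r['location']).round().tolist()) for r in f(q,p)][:5])
s=observe();print(s)
E
```

```text
top [ 0.32074127 -0.2268584   0.92275364]
tray_two call [([0.552, -0.043, 0.001], 0.91, [230.0, 128.0])]
tray_two call [([0.517, -0.038, -0.003], 0.97, [228.0, 142.0])]
tray_one call [([0.465, -0.178, 0.002], 0.86, [284.0, 164.0])]
tray_one call [([0.454, -0.179, -0.0], 0.69, [284.0, 169.0])]
tray_none call [([0.432, -0.346, 0.004], 0.56, [352.0, 179.0])]
tray_none call [([0.436, -0.346, -0.0], 0.59, [352.0, 178.0])]
adapter_last call [([0.451, -0.18, 0.027], 0.75, [284.0, 168.0]), ([0.238, -0.344, 0.027], 0.71, [351.0, 260.0]), ([0.306, -0.462, 0.026], 0.67, [400.0, 232.0])]
adapter_last call [([0.302, -0.463, 0.001], 0.82, [398.0, 233.0]), ([0.24, -0.341, 0.001], 0.65, [348.0, 258.0]), ([0.457, -0.174, 0.001], 0.5, [282.0, 167.0])]
adapter_near call [([0.437, -0.027, 0.028], 0.66, [219.0, 172.0]), ([0.45, -0.179, 0.027], 0.46, [283.0, 169.0])]
adapter_near call [([0.444, -0.023, 0.004], 0.76, [220.0, 171.0]), ([0.511, -0.045, 0.003], 0.63, [230.0, 144.0])]
adapter_mid call [([0.504, -0.048, 0.033], 0.89, [229.0, 144.0])]
adapter_mid call [([0.512, -0.043, 0.005], 0.61, [229.0, 143.
[... 1021 characters left out ...]
14, -0.046, 0.007], 0.69, [267.0, 167.0])]
{'time': 1.3, 'qpos': array([ 1.06299258e+00,  3.42049700e-01,  1.52411724e+00, -1.98719876e-05,
        1.27543047e+00, -1.45989898e-01]), 'qvel': array([-0.00119693,  0.00029783, -0.00048375, -0.00038785, -0.0012697 ,
       -0.00039409]), 'joint_efforts': array([ 9.56326912e-04, -4.31142426e+01, -2.44486660e+01,  7.20546884e-02,
        4.83391376e-02, -1.98674826e-06]), 'tool_pos': array([0.18581419, 0.49101856, 0.29220866]), 'tool_rot': array([-3.14158518e+00,  1.81163433e-05,  2.77978459e+00]), 'contact_force': array([-0.02738371, -0.07243281, -0.76572103]), 'torque': array([0.02567806, 0.02033994, 0.00668191]), 'opening': 0.09156400074596129}
```

View pics/top0.png

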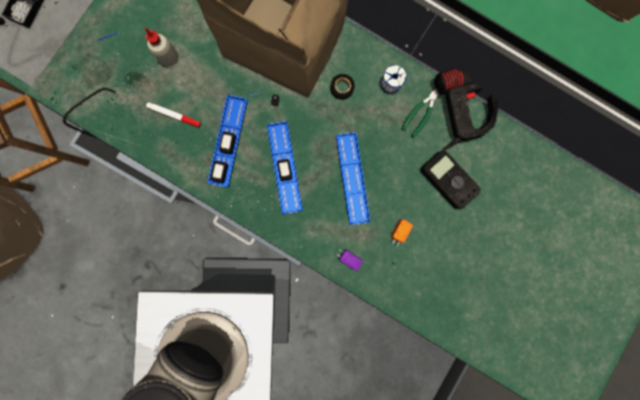

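View pics/scene0.png

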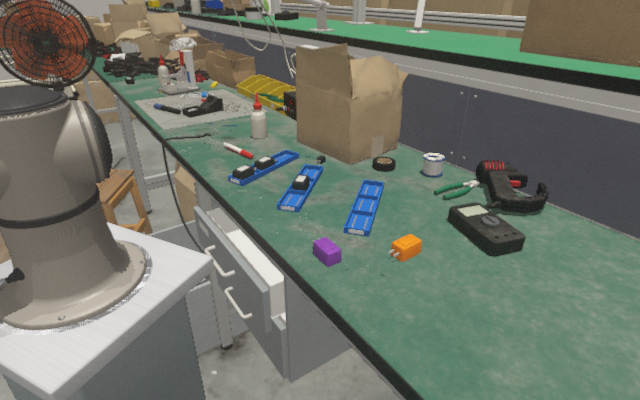

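Run:
```python
from h import *
P=[]
for n in ('top','scene'):
    p=read_camera(n); P.append(p)
    save(p,n+'1.png',(200,80,400,280) if n=='top' else (220,140,460,280),3 if n=='top' else 3)
    hsv=cv2.cvtColor(p['img'],cv2.COLOR_RGB2HSV)
    m=((hsv[...,0]>100)&(hsv[...,0]<125)&(hsv[...,1]>130)&(hsv[...,2]>70)).astype(np.uint8)
    m=cv2.morphologyEx(m,cv2.MORPH_CLOSE,np.ones((9,9),np.uint8)) if n=='top' else m
    if n=='top':
        k,l,st,c=cv2.connectedComponentsWithStats(m)
        for i in range(1,k):
            if st[i,4]<300: continue
            ys,xs=np.where(l==i)
            w=np.array([back(p,(x,y),0.014)[:2] for x,y in zip(xs,ys)])
            r=cv2.minAreaRect((w*1000).astype(np.float32)); print(st[i],np.round(r[0],1),np.round(r[1],1),round(r[2],2))
            print(np.round(cv2.boxPoints(r)).tolist(), 'mean',w.mean(0).round(4))
            mm=(l==i).astype(np.uint8); hull=cv2.convexHull(np.c_[xs,ys].astype(np.int32)); mm=cv2.fillConvexPoly(mm*0,hull,1)
            pale=(p['img'].min(2)>150)&(hsv[...,1]<60)&(mm>0)
            k2,l2,s2,c2=cv2.connectedComponentsWithStats(pale.astype(np.uint8))
            for j in range(1,k2):
                if s2[j,4]>20: print('  pale',s2[j],back(p,c2[j],0.029).round(4))
top,sc=P
for uv in [(300,150),(358,160),(400,145),(303,145)]: print('bag base',uv,back(sc,uv,0).round(3))
```

```text
[ 207   95   41   93 1479] [517.3 -40.6] [ 53.6 224.1] 80.05
[[402.0, -48.0], [623.0, -86.0], [632.0, -34.0], [412.0, 5.0]] mean [ 0.5294 -0.0436]
  pale [222 135   9  13  94] [ 0.5117 -0.0406  0.029 ]
  pale [213 164  10  14  95] [ 0.4406 -0.0244  0.029 ]
[ 267  121   36   93 1762] [ 456.6 -180. ] [223.6  52.9] 11.35
[[342.0, -176.0], [352.0, -228.0], [571.0, -184.0], [561.0, -132.0]] mean [ 0.4567 -0.1801]
  pale [280 163   9  13  93] [ 0.4494 -0.1803  0.029 ]
[ 336  132   35   92 1963] [ 434.8 -346.3] [221.8  54.1] 9.7
[[321.0, -338.0], [330.0, -392.0], [549.0, -354.0], [540.0, -301.0]] mean [ 0.4341 -0.3465]
bag base (300, 150) [ 0.675 -0.059  0.   ]
bag base (358, 160) [ 0.677 -0.24  -0.   ]
bag base (400, 145) [ 0.843 -0.314  0.   ]
bag base (303, 145) [ 0.716 -0.048 -0.   ]
```

```bash
ls pics
```

```text
scene0.png
scene1.png
top0.png
top1.png
```

View pics/top1.png

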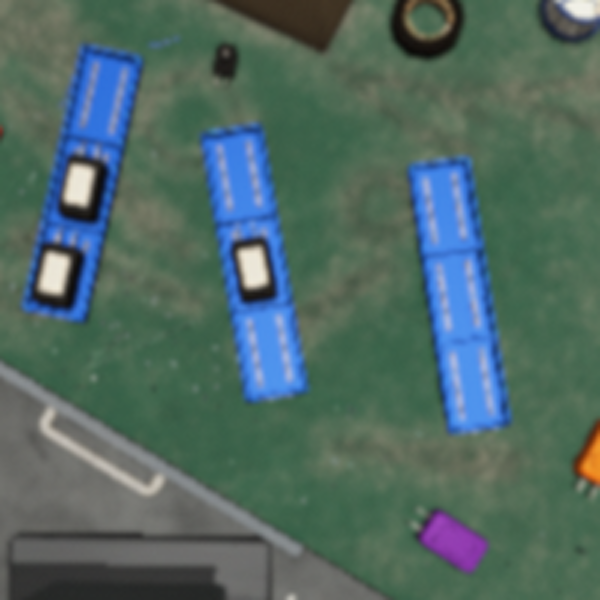

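View pics/scene1.png

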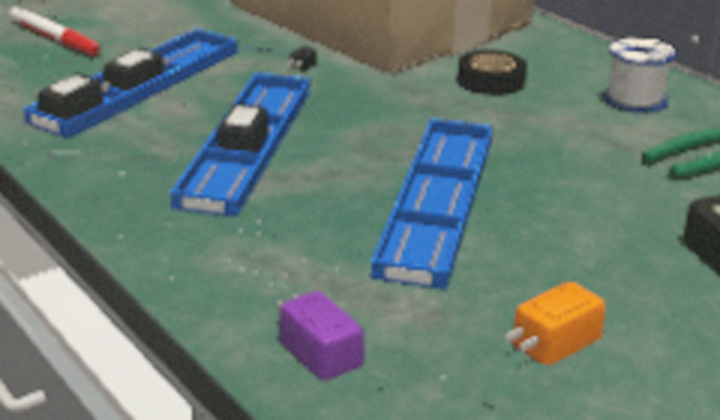

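```bash
cat > fit.py <<'E'
from h import *
from scipy.optimize import minimize
S=4
def bluemask(p):
    im=cv2.resize(p['img'],None,fx=S,fy=S,interpolation=cv2.INTER_LINEAR)
    hsv=cv2.cvtColor(im,cv2.COLOR_RGB2HSV)
    b=((hsv[...,0]>98)&(hsv[...,0]<125)&(hsv[...,1]>110)&(hsv[...,2]>60))
    blk=cv2.dilate(((im.max(2)<70)|((im.min(2)>130)&(hsv[...,1]<70))).astype(np.uint8),np.ones((9,9)))>0
    return b,blk&~b
def fit(ps,x0,h=0.014,zb=0.,verbose=True,w=0.05,l=0.222):
    M=[bluemask(p) for p in ps]
    def sil(p,q):
        c,s=np.cos(q[2]),np.sin(q[2])
        pts=[]
        for a in (-l/2,l/2):
            for b in (-w/2,w/2):
                for z in (zb,zb+h):
                    pts.append((proj(p,[q[0]+a*c-b*s,q[1]+a*s+b*c,z])+.5)*S-.5)
        hull=cv2.convexHull(np.array(pts,np.float32))
        m=np.zeros(M[0][0].shape,np.uint8); cv2.fillConvexPoly(m,np.round(hull*16).astype(np.int32),1,shift=4); return m>0
    R=[cv2.dilate(sil(p,x0).astype(np.uint8),np.ones((61,61)))>0 for p in ps]
    def cost(q):
        t=0
        for p,(b,dc),r in zip(ps,M,R):
            s=sil(p,q); t+=((s^b)&r&~dc).sum()/max(1,(s).sum())
        return t
    best=None
    for d in (-.05,0,.05):
        x=np.array(x0)+[0,0,d]
        r=minimize(cost,x,method='Nelder-Mead',options=dict(initial_simplex=[x,x+[.006,0,0],x+[0,.006,0],x+[0,0,.04]],xatol=1e-4,fatol=1e-4))
        if best is None or r.fun<best.fun: best=r
    return best.x,best.fun
E
python3 - <<'E'
from fit import *
t=read_camera('top');s=read_camera('scene')
for n,x0 in dict(two=[.52,-.043,-.19],one=[.4566,-.18,.198],none=[.435,-.346,.17]).items():
    for nm,ps in (('top',[t]),('scene',[s]),('both',[t,s])):
        x,f=fit(ps,x0); print(n,nm,x.round(4),round(f,3))
E
```

```text
two top [ 0.5186 -0.0395 -0.1738] 0.05
two scene [ 0.5214 -0.037  -0.1653] 0.061
two both [ 0.5193 -0.0394 -0.1738] 0.14
one top [ 0.4569 -0.18    0.1954] 0.133
one scene [ 0.4582 -0.1782  0.2004] 0.051
one both [ 0.4574 -0.1788  0.1996] 0.194
none top [ 0.435  -0.3475  0.1678] 0.144
none scene [ 0.4366 -0.3456  0.1698] 0.026
none both [ 0.435  -0.3465  0.1669] 0.187
```

The two black adapters at top1 (83,187) and (57,275) sit in tray_two. The purple one at (453,540) and the orange one at (590,455) lie loose on the bench and are look-alikes. The black adapter with the pale panel at (254,268), in the middle pocket of the middle tray, is adapter_last, and the enlarged crop confirms it. The third tray, around (460,295), is empty, so it is tray_none.

```bash
cat > plan.py <<'E'
from h import *
import sys
from scipy.spatial.transform import Rotation as Ro
def plan(tgts,step=40,rs=.12):
    s=observe(); p=np.array(s['tool_pos']); R=Ro.from_euler('xyz',s['tool_rot'])
    print('at',p.round(4),np.round(s['tool_rot'],3),'t',s['time'])
    for x,y,z,yaw in tgts:
        T=np.array([x,y,z]); RT=Ro.from_euler('xyz',[np.pi,0,yaw])
        rv=(R.inv()*RT).as_rotvec(); d=T-p
        n=max(1,int(np.ceil(max(np.linalg.norm(d)*1000/step,np.linalg.norm(rv)/rs))))
        print('->',x,y,z,yaw,'n',n)
        for i in range(n):
            o=R.inv().apply(d/n)*1000
            print('  {"offset":%s,"rotation":%s}'%(np.round(o,1).tolist(),np.round(rv/n,3).tolist()))
            R=R*Ro.from_rotvec(rv/n)
        p=T
if __name__=='__main__':
    plan([eval('['+a+']') for a in sys.argv[1:]])
E
python3 plan.py .42,.15,.25,3.06 .4494,-.1803,.15,3.34
```

```text
at [0.1858 0.491  0.2922] [3.141 0.    2.78 ] t 1.5
-> 0.42 0.15 0.25 3.06 n 11
  {"offset":[-30.9, -21.5, 3.8],"rotation":[0.0, 0.0, -0.025]}
  {"offset":[-30.3, -22.2, 3.8],"rotation":[0.0, 0.0, -0.025]}
  {"offset":[-29.8, -23.0, 3.8],"rotation":[0.0, 0.0, -0.025]}
  {"offset":[-29.2, -23.8, 3.8],"rotation":[0.0, 0.0, -0.025]}
  {"offset":[-28.5, -24.5, 3.8],"rotation":[0.0, 0.0, -0.025]}
  {"offset":[-27.9, -25.2, 3.8],"rotation":[0.0, 0.0, -0.025]}
  {"offset":[-27.3, -25.9, 3.8],"rotation":[0.0, 0.0, -0.025]}
  {"offset":[-26.6, -26.6, 3.8],"rotation":[0.0, 0.0, -0.025]}
  {"offset":[-25.9, -27.3, 3.8],"rotation":[0.0, 0.0, -0.025]}
  {"offset":[-25.2, -27.9, 3.8],"rotation":[0.0, 0.0, -0.025]}
  {"offset":[-24.5, -28.6, 3.8],"rotation":[0.0, 0.0, -0.025]}
-> 0.4494 -0.1803 0.15 3.34 n 9
  {"offset":[-6.2, -36.3, 11.1],"rotation":[0.0, 0.0, -0.031]}
  {"offset":[-5.1, -36.5, 11.1],"rotation":[0.0, 0.0, -0.031]}
  {"offset":[-4.0, -36.6, 11.1],"rotation":[0.0, 0.0, -0.031]}
  {"offset":[-2.8, -36.7, 11.1],"rotation":[0.0, 0.0, -0.031]}
  {"offset":[-1.7, -36.8, 11.1],"rotation":[0.0, 0.0, -0.031]}
  {"offset":[-0.5, -36.8, 11.1],"rotation":[0.0, 0.0, -0.031]}
  {"offset":[0.6, -36.8, 11.1],"rotation":[0.0, 0.0, -0.031]}
  {"offset":[1.7, -36.8, 11.1],"rotation":[0.0, 0.0, -0.031]}
  {"offset":[2.9, -36.7, 11.1],"rotation":[0.0, 0.0, -0.031]}
```

>>> apply_moves:
  motion:
    - {"offset": [-31, -21.5, 4], "rotation": [0, 0, -0.025]}
    - {"offset": [-30, -22, 4], "rotation": [0, 0, -0.025]}
    - {"offset": [-30, -23, 4], "rotation": [0, 0, -0.025]}
    - {"offset": [-29, -24, 4], "rotation": [0, 0, -0.025]}
    - {"offset": [-28.5, -24.5, 4], "rotation": [0, 0, -0.025]}
    - {"offset": [-28, -25, 4], "rotation": [0, 0, -0.025]}
    - {"offset": [-27, -26, 4], "rotation": [0, 0, -0.025]}
    - {"offset": [-26.5, -26.5, 4], "rotation": [0, 0, -0.025]}
    - {"offset": [-26, -27, 4], "rotation": [0, 0, -0.025]}
    - {"offset": [-25, -28, 4], "rotation": [0, 0, -0.025]}
    - {"offset": [-24.5, -28.5, 4], "rotation": [0, 0, -0.025]}

```text
time: 2.42
tool_pos: [0.4273, 0.1437, 0.2472]
tool_rot: [3.134, 0.005, 3.081]
contact_force: [0.7, 0.8, 0.6]
opening: 0.0916
```

```bash
python3 plan.py .4494,-.1803,.15,3.34
```

```text
at [0.4273 0.1437 0.2472] [3.134 0.005 3.081] t 2.4167
-> 0.4494 -0.1803 0.15 3.34 n 9
  {"offset":[-4.6, -35.9, 10.6],"rotation":[0.001, 0.001, -0.029]}
  {"offset":[-3.5, -36.0, 10.6],"rotation":[0.001, 0.001, -0.029]}
  {"offset":[-2.5, -36.1, 10.6],"rotation":[0.001, 0.001, -0.029]}
  {"offset":[-1.5, -36.1, 10.6],"rotation":[0.001, 0.001, -0.029]}
  {"offset":[-0.4, -36.1, 10.7],"rotation":[0.001, 0.001, -0.029]}
  {"offset":[0.6, -36.1, 10.7],"rotation":[0.001, 0.001, -0.029]}
  {"offset":[1.6, -36.1, 10.7],"rotation":[0.001, 0.001, -0.029]}
  {"offset":[2.6, -36.0, 10.7],"rotation":[0.001, 0.001, -0.029]}
  {"offset":[3.7, -35.9, 10.8],"rotation":[0.001, 0.001, -0.029]}
```

>>> apply_moves:
  motion:
    - {"offset": [-4.5, -36, 10.5], "rotation": [0.001, 0.001, -0.029]}
    - {"offset": [-3.5, -36, 10.5], "rotation": [0.001, 0.001, -0.029]}
    - {"offset": [-2.5, -36, 10.5], "rotation": [0.001, 0.001, -0.029]}
    - {"offset": [-1.5, -36, 10.5], "rotation": [0.001, 0.001, -0.029]}
    - {"offset": [-0.5, -36, 10.5], "rotation": [0.001, 0.001, -0.029]}
    - {"offset": [0.5, -36, 10.5], "rotation": [0.001, 0.001, -0.029]}
    - {"offset": [1.5, -36, 10.5], "rotation": [0.001, 0.001, -0.029]}
    - {"offset": [2.5, -30, 10.5], "rotation": [0.001, 0.001, -0.029]}
    - {"offset": [2, -15, 5], "rotation": [0, 0, -0.02]}
    - {"offset": [0, 0, 0], "rotation": [0, 0, 0]}
  grip: 0.35

```text
time: 3.25
tool_pos: [0.4539, -0.1752, 0.1545]
tool_rot: [-3.136, 0.008, -2.943]
contact_force: [-1.2, -0.2, 0.1]
opening: 0.0599
```

```bash
python3 plan.py .4494,-.1803,.15,3.34 .4494,-.1803,.084,3.34;python3 - <<'E'
from h import *
p=read_camera('top');save(p,'top2.png',(200,80,400,280),3)
E
```

```text
at [ 0.4539 -0.1752  0.1545] [-3.136  0.008 -2.943] t 3.25
-> 0.4494 -0.1803 0.15 3.34 n 1
  {"offset":[5.4, -4.1, 4.5],"rotation":[-0.005, 0.008, 0.0]}
-> 0.4494 -0.1803 0.084 3.34 n 2
  {"offset":[0.0, -0.0, 33.0],"rotation":[-0.0, 0.0, 0.0]}
  {"offset":[0.0, -0.0, 33.0],"rotation":[-0.0, 0.0, 0.0]}
```

View pics/top2.png

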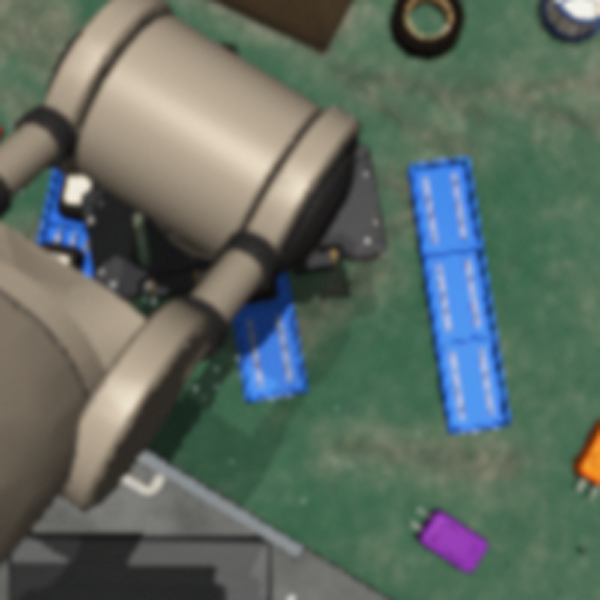

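>>> apply_moves:
  motion:
    - {"offset": [5.5, -4, 4.5], "rotation": [-0.005, 0.008, 0]}
    - {"offset": [0, 0, 25], "rotation": [0, 0, 0]}
    - {"offset": [0, 0, 15], "rotation": [0, 0, 0]}
    - {"offset": [0, 0, 0], "rotation": [0, 0, 0]}

```text
time: 3.63
tool_pos: [0.4493, -0.1769, 0.1107]
tool_rot: [-3.141, 0.002, -2.943]
contact_force: [-0.5, 0.6, 0.9]
opening: 0.0595
```

```bash
python3 plan.py .4494,-.1803,.084,3.34;python3 - <<'E'
from h import *
p=read_camera('scene');save(p,'sc2.png',(220,90,460,280),3)
E
```

```text
at [ 0.4493 -0.1769  0.1107] [-3.141e+00  2.000e-03 -2.943e+00] t 3.6333
-> 0.4494 -0.1803 0.084 3.34 n 1
  {"offset":[0.6, -3.4, 26.7],"rotation":[-0.001, 0.002, 0.0]}
```

View pics/sc2.png

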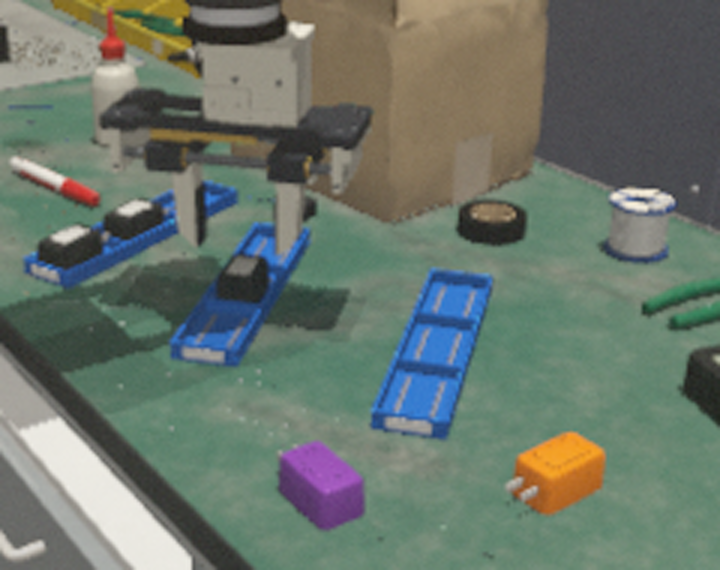

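The open fingers straddle the black adapter, with tips at sc2 (197,245) and (285,255). The adapter is at (243,278), so I go down.

>>> apply_moves:
  motion:
    - {"offset": [0.5, -3.5, 16], "rotation": [-0.001, 0.002, 0]}
    - {"offset": [0, 0, 7], "rotation": [0, 0, 0]}
    - {"offset": [0, 0, 1], "rotation": [0, 0, 0]}

```text
time: 3.93
tool_pos: [0.4511, -0.1788, 0.09]
tool_rot: [-3.139, 0.003, -2.94]
contact_force: [-0.3, -0.0, 1.6]
opening: 0.0597
```

```bash
python3 plan.py .4494,-.1803,.084,3.34
```

```text
at [ 0.4511 -0.1788  0.09  ] [-3.139e+00  3.000e-03 -2.940e+00] t 3.9333
-> 0.4494 -0.1803 0.084 3.34 n 1
  {"offset":[1.9, -1.1, 6.0],"rotation":[-0.002, 0.003, 0.004]}
```

>>> apply_moves:
  motion:
    - {"offset": [2, -1.5, 6.5], "rotation": [-0.002, 0.003, 0.004]}
    - {"offset": [0, 0, 0], "rotation": [0, 0, 0]}

```text
time: 4.1
tool_pos: [0.4498, -0.1802, 0.0844]
tool_rot: [-3.141, 0.001, -2.943]
contact_force: [0.2, -0.9, -0.9]
opening: 0.0599
```

```bash
python3 plan.py .4494,-.1803,.084,3.34
```

```text
at [ 0.4498 -0.1802  0.0844] [-3.141e+00  1.000e-03 -2.943e+00] t 4.1
-> 0.4494 -0.1803 0.084 3.34 n 1
  {"offset":[0.4, -0.0, 0.4],"rotation":[-0.001, 0.001, 0.0]}
```

Now close.

>>> apply_moves:
  motion:
    - {"offset": [0, 0, 0], "rotation": [0, 0, 0]}
    - {"offset": [0, 0, 0], "rotation": [0, 0, 0]}
    - {"offset": [0, 0, 0], "rotation": [0, 0, 0]}
    - {"offset": [0, 0, 0], "rotation": [0, 0, 0]}
    - {"offset": [0, 0, 0], "rotation": [0, 0, 0]}
    - {"offset": [0, 0, 0], "rotation": [0, 0, 0]}
  grip: 1
  grip_force: 15

```text
time: 4.6
tool_pos: [0.4506, -0.1804, 0.0864]
tool_rot: [-3.139, 0.003, -2.943]
contact_force: [-0.1, 0.0, -1.4]
opening: 0.0318
```

```bash
python3 plan.py .4494,-.1803,.16,3.34
```

```text
at [ 0.4506 -0.1804  0.0864] [-3.139e+00  3.000e-03 -2.943e+00] t 4.6
-> 0.4494 -0.1803 0.16 3.34 n 2
  {"offset":[0.5, 0.0, -36.8],"rotation":[-0.002, 0.002, 0.0]}
  {"offset":[0.5, 0.1, -36.8],"rotation":[-0.002, 0.002, 0.0]}
```

>>> apply_moves:
  motion:
    - {"offset": [0, 0, -20], "rotation": [0, 0, 0]}
    - {"offset": [0, 0, -30], "rotation": [0, 0, 0]}
    - {"offset": [0, 0, -20], "rotation": [0, 0, 0]}
    - {"offset": [0, 0, 0], "rotation": [0, 0, 0]}

```text
time: 4.93
tool_pos: [0.4493, -0.1797, 0.1574]
tool_rot: [3.141, -0.001, -2.943]
contact_force: [0.5, 0.1, -0.3]
opening: 0.0312
```

```bash
python3 plan.py .5845,-.0516,.16,2.9676;python3 - <<'E'
from h import *
p=read_camera('scene');save(p,'sc3.png',(220,90,460,280),3)
E
```

```text
at [ 0.4493 -0.1797  0.1574] [ 3.141e+00 -1.000e-03 -2.943e+00] t 4.9333
-> 0.5845 -0.0516 0.16 2.9676 n 5
  {"offset":[-31.6, 19.8, -0.5],"rotation":[0.0, -0.0, 0.075]}
  {"offset":[-30.0, 22.1, -0.5],"rotation":[0.0, -0.0, 0.075]}
  {"offset":[-28.3, 24.3, -0.5],"rotation":[0.0, -0.0, 0.075]}
  {"offset":[-26.4, 26.3, -0.5],"rotation":[0.0, -0.0, 0.075]}
  {"offset":[-24.4, 28.2, -0.5],"rotation":[0.0, -0.0, 0.075]}
```

View pics/sc3.png

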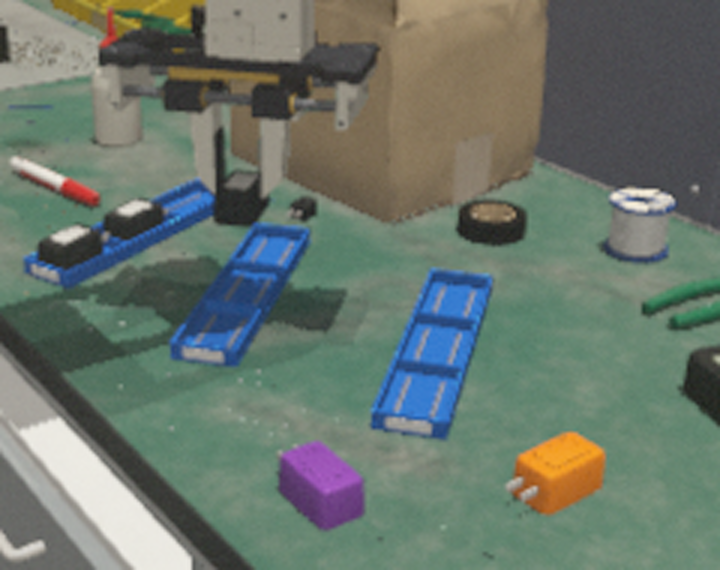

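The adapter hangs level in the fingers at sc3 (240,198), and tray_one at (240,290) is empty and unmoved. Next I carry it over to the pocket.

>>> apply_moves:
  motion:
    - {"offset": [-31.5, 20, -0.5], "rotation": [0, 0, 0.075]}
    - {"offset": [-30, 22, -0.5], "rotation": [0, 0, 0.075]}
    - {"offset": [-28, 24, -0.5], "rotation": [0, 0, 0.075]}
    - {"offset": [-25, 24, 0], "rotation": [0, 0, 0.07]}
    - {"offset": [-15, 17, 0], "rotation": [0, 0, 0.05]}
    - {"offset": [0, 0, 0], "rotation": [0, 0, 0]}

```text
time: 5.48
tool_pos: [0.5743, -0.0609, 0.1507]
tool_rot: [3.14, -0.009, 2.972]
contact_force: [-0.5, -0.6, -0.3]
opening: 0.0317
```

```bash
python3 plan.py .5853,-.0517,.15,2.9676;python3 - <<'E'
from h import *
p=read_camera('scene');save(p,'sc4.png',(180,40,420,230),3)
E
```

```text
at [ 0.5743 -0.0609  0.1507] [ 3.14  -0.009  2.972] t 5.4833
-> 0.5853 -0.0517 0.15 2.9676 n 1
  {"offset":[-9.2, 10.9, 0.7],"rotation":[0.002, -0.009, 0.004]}
```

View pics/sc4.png

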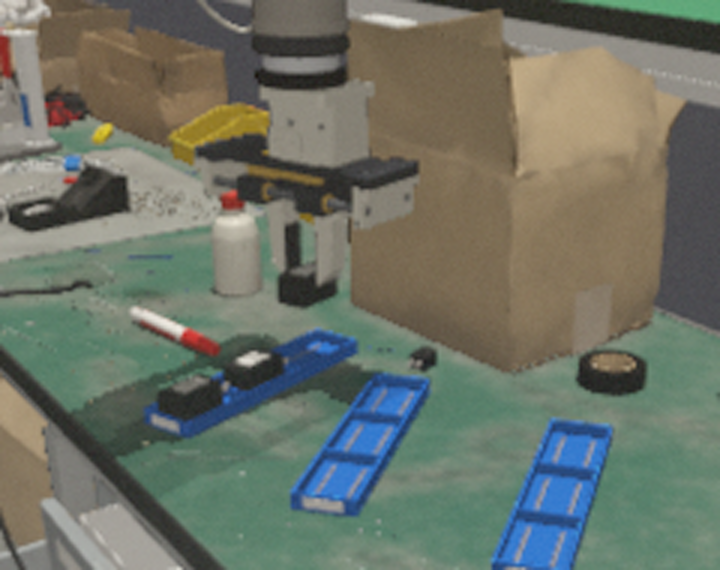

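The arm and gripper are clear of the bag, and the held adapter at sc4 (307,285) hangs near the free pocket. I correct the position and go down.

>>> apply_moves:
  motion:
    - {"offset": [-9, 11, 1], "rotation": [0.002, -0.009, 0.004]}
    - {"offset": [0, 0, 15], "rotation": [0, 0, 0]}
    - {"offset": [0, 0, 15], "rotation": [0, 0, 0]}
    - {"offset": [0, 0, 0], "rotation": [0, 0, 0]}

```text
time: 5.87
tool_pos: [0.5801, -0.0536, 0.114]
tool_rot: [-3.14, -0.009, 2.974]
contact_force: [-1.0, 0.4, -1.1]
opening: 0.0318
```

```bash
python3 plan.py .5853,-.0517,.107,2.9676;python3 - <<'E'
from h import *
for c in('scene','top'):
    p=read_camera(c);save(p,c+'5.png',(180,90,380,240)if c=='scene' else (180,70,330,220),4)
    for q in ('adapter_last','tray_two'):
      print(c,q,[(np.round(r['location'],3).tolist(),round(r['score'],2),proj(p,r['location']).round().tolist()) for r in tip_of(q,p)][:5])
E
```

```text
at [ 0.5801 -0.0536  0.114 ] [-3.14  -0.009  2.974] t 5.8667
-> 0.5853 -0.0517 0.107 2.9676 n 1
  {"offset":[-4.9, 2.7, 7.0],"rotation":[-0.002, -0.009, 0.006]}
scene adapter_last [([0.3, -0.464, 0.003], 0.91, [403.0, 253.0]), ([0.239, -0.343, 0.0], 0.8, [327.0, 255.0]), ([0.58, -0.052, 0.032], 0.64, [281.0, 150.0]), ([0.437, -0.347, 0.0], 0.6, [366.0, 207.0])]
scene tray_two [([0.516, -0.041, 0.002], 0.86, [266.0, 168.0]), ([0.437, -0.347, 0.006], 0.65, [366.0, 205.0])]
top adapter_last [([0.3, -0.464, 0.002], 0.81, [399.0, 234.0]), ([0.24, -0.343, -0.001], 0.75, [349.0, 258.0]), ([0.431, -0.349, 0.003], 0.67, [353.0, 180.0]), ([0.589, -0.054, 0.032], 0.39, [233.0, 109.0])]
top tray_two [([0.455, -0.178, 0.0], 0.74, [283.0, 168.0])]
```

View pics/scene5.png

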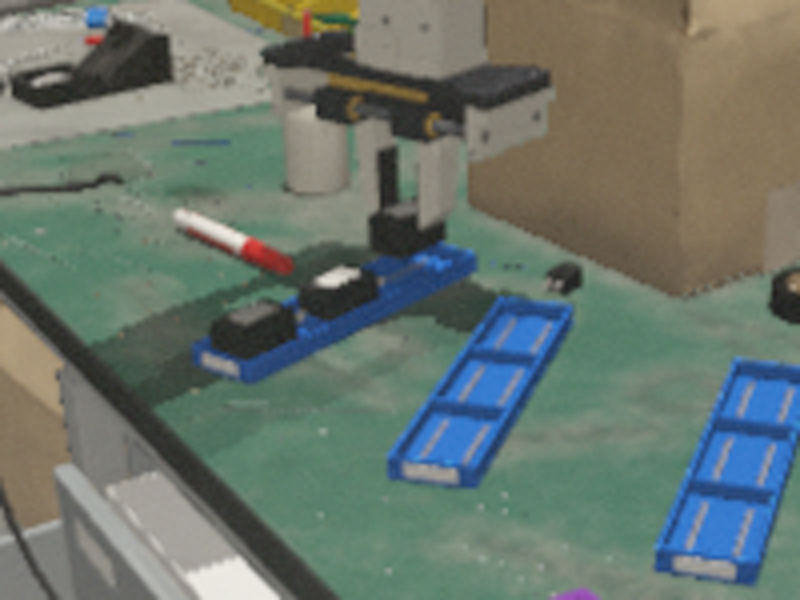

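View pics/top5.png

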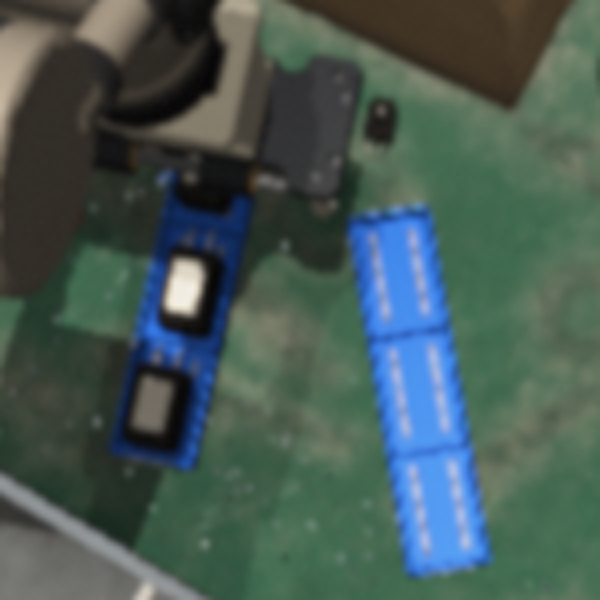

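>>> apply_moves:
  motion:
    - {"offset": [-5, 3, 3], "rotation": [-0.002, -0.009, 0.006]}
    - {"offset": [0, 0, 2], "rotation": [0, 0, 0]}
    - {"offset": [0, 0, 0], "rotation": [0, 0, 0]}

```text
time: 6.42
tool_pos: [0.5893, -0.0521, 0.1147]
tool_rot: [-3.142, 0.012, 2.966]
contact_force: [-0.1, 0.3, -1.5]
opening: 0.0318
```

```bash
python3 plan.py .5853,-.0517,.103,2.9676
```

```text
at [ 0.5893 -0.0521  0.1147] [-3.142  0.012  2.966] t 6.4167
-> 0.5853 -0.0517 0.103 2.9676 n 1
  {"offset":[4.2, -0.3, 11.6],"rotation":[-0.0, 0.012, -0.002]}
```

>>> apply_moves:
  motion:
    - {"offset": [2, 0, 5], "rotation": [0, 0.006, 0]}
    - {"offset": [0, 0, 3], "rotation": [0, 0, 0]}
    - {"offset": [0, 0, 2], "rotation": [0, 0, 0]}

```text
time: 6.67
tool_pos: [0.5877, -0.0516, 0.1045]
tool_rot: [-3.142, 0.007, 2.967]
contact_force: [0.8, -0.7, 0.1]
opening: 0.0322
```

```bash
python3 plan.py .5853,-.0517,.103,2.9676
```

```text
at [ 0.5877 -0.0516  0.1045] [-3.142  0.007  2.967] t 6.6667
-> 0.5853 -0.0517 0.103 2.9676 n 1
  {"offset":[2.4, -0.5, 1.5],"rotation":[-0.0, 0.007, -0.001]}
```

>>> apply_moves:
  motion:
    - {"offset": [2.5, -0.5, 0], "rotation": [0, 0.006, 0]}
    - {"offset": [0, 0, 1], "rotation": [0, 0, 0]}

```text
time: 6.83
tool_pos: [0.5845, -0.0515, 0.1026]
tool_rot: [-3.142, -0.001, 2.967]
contact_force: [-0.6, 0.7, -0.0]
opening: 0.032
```

```bash
python3 plan.py .5853,-.0517,.088,2.9676
```

```text
at [ 0.5845 -0.0515  0.1026] [-3.142e+00 -1.000e-03  2.967e+00] t 6.8333
-> 0.5853 -0.0517 0.088 2.9676 n 1
  {"offset":[-0.8, -0.0, 14.6],"rotation":[-0.0, -0.001, -0.001]}
```

>>> apply_moves:
  motion:
    - {"offset": [-0.8, 0, 5], "rotation": [0, 0, 0]}
    - {"offset": [0, 0, 4], "rotation": [0, 0, 0]}
    - {"offset": [0, 0, 3], "rotation": [0, 0, 0]}

```text
time: 7.08
tool_pos: [0.5855, -0.0518, 0.09]
tool_rot: [-3.141, -0.0, 2.967]
contact_force: [0.6, 0.3, -0.5]
opening: 0.0318
```

```bash
python3 plan.py .5853,-.0517,.088,2.9676;python3 - <<'E'
from h import *
for c in('scene',):
    p=read_camera(c);save(p,c+'6.png',(180,90,380,240)if c=='scene' else (180,70,330,220),4)
E
```

```text
at [ 0.5855 -0.0518  0.09  ] [-3.141 -0.     2.967] t 7.0833
-> 0.5853 -0.0517 0.088 2.9676 n 1
  {"offset":[0.2, 0.1, 2.0],"rotation":[-0.0, -0.0, -0.001]}
```

View pics/scene6.png

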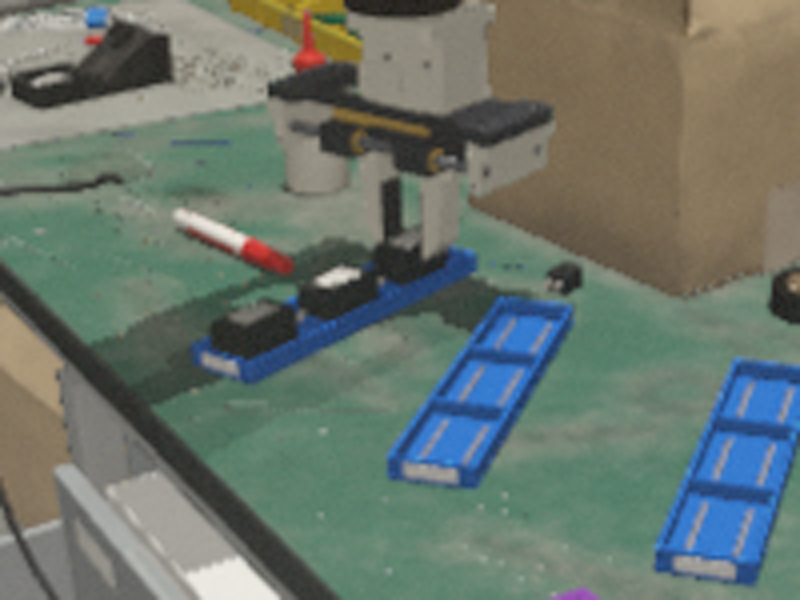

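The adapter at scene6 (412,250) is inside the free pocket, with no side force. I set it down and release.

>>> apply_moves:
  motion:
    - {"offset": [0, 0, 3], "rotation": [0, 0, 0]}
    - {"offset": [0, 0, 1.5], "rotation": [0, 0, 0]}

```text
time: 7.3
tool_pos: [0.5854, -0.0517, 0.0857]
tool_rot: [-3.142, -0.001, 2.967]
contact_force: [-8.2, 1.3, 21.2]
opening: 0.032
```

>>> apply_moves:
  motion:
    - {"offset": [0, 0, 0], "rotation": [0, 0, 0]}
    - {"offset": [0, 0, 0], "rotation": [0, 0, 0]}
    - {"offset": [0, 0, 0], "rotation": [0, 0, 0]}
  grip: 0.35

```text
time: 7.55
tool_pos: [0.5857, -0.0517, 0.0862]
tool_rot: [-3.142, 0.0, 2.967]
contact_force: [0.5, 0.2, -0.6]
opening: 0.0476
```

>>> apply_moves:
  motion:
    - {"offset": [0, 0, -15], "rotation": [0, 0, 0]}
    - {"offset": [0, 0, -30], "rotation": [0, 0, 0]}
    - {"offset": [0, 0, -30], "rotation": [0, 0, 0]}
    - {"offset": [0, 0, 0], "rotation": [0, 0, 0]}

```text
time: 7.88
tool_pos: [0.5847, -0.0516, 0.161]
tool_rot: [3.141, -0.006, 2.967]
contact_force: [1.3, 0.9, 0.5]
opening: 0.0595
```

```bash
python3 plan.py .50,-.25,.2,3.34 .4566,-.1790,.15,3.34;python3 - <<'E'
from h import *
for c in('scene',):
    p=read_camera(c);save(p,c+'7.png',(180,90,380,240)if c=='scene' else (180,70,330,220),4)
E
```

```text
at [ 0.5847 -0.0516  0.161 ] [ 3.141 -0.006  2.967] t 7.8833
-> 0.5 -0.25 0.2 3.34 n 6
  {"offset":[8.2, -35.0, -6.5],"rotation":[0.0, -0.001, -0.062]}
  {"offset":[10.3, -34.4, -6.5],"rotation":[0.0, -0.001, -0.062]}
  {"offset":[12.5, -33.7, -6.5],"rotation":[0.0, -0.001, -0.062]}
  {"offset":[14.5, -32.9, -6.5],"rotation":[0.0, -0.001, -0.062]}
  {"offset":[16.5, -31.9, -6.5],"rotation":[0.0, -0.001, -0.062]}
  {"offset":[18.5, -30.8, -6.5],"rotation":[0.0, -0.001, -0.062]}
-> 0.4566 -0.179 0.15 3.34 n 3
  {"offset":[9.5, 26.1, 16.7],"rotation":[-0.0, 0.0, 0.0]}
  {"offset":[9.5, 26.1, 16.7],"rotation":[-0.0, 0.0, 0.0]}
  {"offset":[9.5, 26.1, 16.7],"rotation":[-0.0, 0.0, 0.0]}
```

View pics/scene7.png

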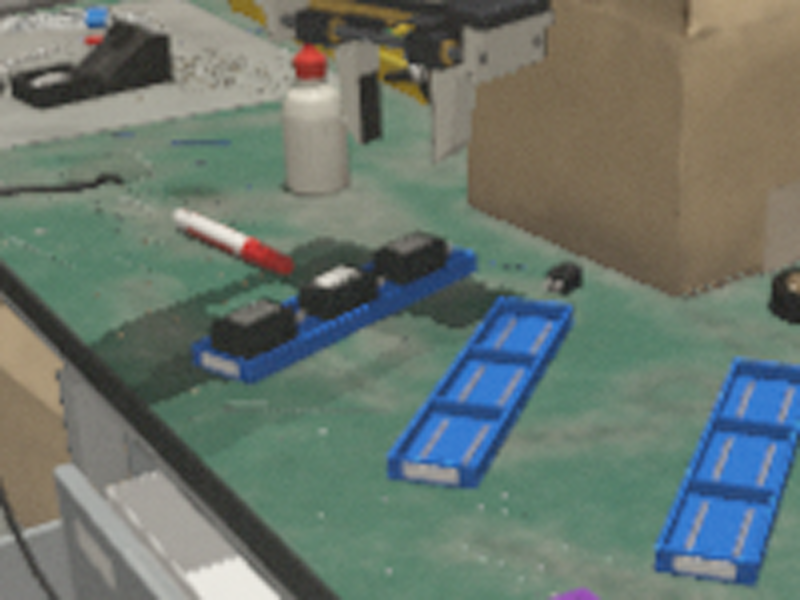

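```bash
python3 plan.py .43,-.38,.20,3.34
```

```text
at [ 0.5838 -0.0514  0.1587] [ 3.141 -0.009  2.967] t 7.9333
-> 0.43 -0.38 0.2 3.34 n 10
  {"offset":[9.5, -35.0, -4.1],"rotation":[0.0, -0.001, -0.037]}
  {"offset":[10.8, -34.7, -4.1],"rotation":[0.0, -0.001, -0.037]}
  {"offset":[12.0, -34.2, -4.1],"rotation":[0.0, -0.001, -0.037]}
  {"offset":[13.3, -33.8, -4.1],"rotation":[0.0, -0.001, -0.037]}
  {"offset":[14.6, -33.2, -4.1],"rotation":[0.0, -0.001, -0.037]}
  {"offset":[15.8, -32.7, -4.1],"rotation":[0.0, -0.001, -0.037]}
  {"offset":[17.0, -32.1, -4.1],"rotation":[0.0, -0.001, -0.037]}
  {"offset":[18.2, -31.4, -4.1],"rotation":[0.0, -0.001, -0.037]}
  {"offset":[19.3, -30.7, -4.1],"rotation":[0.0, -0.001, -0.037]}
  {"offset":[20.5, -30.0, -4.1],"rotation":[0.0, -0.001, -0.037]}
```

>>> apply_moves:
  motion:
    - {"offset": [9.5, -35, -5], "rotation": [0, -0.005, -0.037]}
    - {"offset": [11, -35, -5], "rotation": [0, 0, -0.037]}
    - {"offset": [12, -34, -5], "rotation": [0, 0, -0.037]}
    - {"offset": [13, -34, -5], "rotation": [0, 0, -0.037]}
    - {"offset": [14.5, -33, -5], "rotation": [0, 0, -0.037]}
    - {"offset": [16, -33, -5], "rotation": [0, 0, -0.037]}
    - {"offset": [17, -32, -5], "rotation": [0, 0, -0.037]}
    - {"offset": [18, -31, -5], "rotation": [0, 0, -0.037]}
    - {"offset": [19, -31, -5], "rotation": [0, 0, -0.037]}
    - {"offset": [16, -20, 0], "rotation": [0, 0, -0.037]}
    - {"offset": [0, 0, 0], "rotation": [0, 0, 0]}

```text
time: 8.85
tool_pos: [0.4264, -0.381, 0.1944]
tool_rot: [3.132, -0.01, -2.921]
contact_force: [-0.1, -0.5, -0.5]
opening: 0.0593
```

```bash
python3 plan.py .4574,-.1795,.15,3.3396;python3 - <<'E'
from fit import *
p=read_camera('top');save(p,'top8.png',(180,70,330,220),4)
for n,x0 in dict(two=[.52,-.043,-.19],one=[.4566,-.18,.198]).items(): print(n,fit([p],x0))
for q in ('adapter_last',):
    print([(np.round(r['location'],3).tolist(),round(r['score'],2)) for r in tip_of(q,p)])
hsv=cv2.cvtColor(p['img'],cv2.COLOR_RGB2HSV)
pale=((p['img'].min(2)>110)&(hsv[...,1]<70)).astype(np.uint8); pale[:90]=0;pale[190:]=0;pale[:,:205]=0;pale[:,250:]=0
k,l,s,c=cv2.connectedComponentsWithStats(pale)
for j in range(1,k):
    if s[j,4]>20: print(s[j],back(p,c[j],.029).round(4))
E
```

```text
at [ 0.4264 -0.381   0.1944] [ 3.132 -0.01  -2.921] t 8.85
-> 0.4574 -0.1795 0.15 3.3396 n 6
  {"offset":[-12.5, 31.6, 7.6],"rotation":[0.002, -0.002, 0.004]}
  {"offset":[-12.3, 31.6, 7.6],"rotation":[0.002, -0.002, 0.004]}
  {"offset":[-12.2, 31.7, 7.5],"rotation":[0.002, -0.002, 0.004]}
  {"offset":[-12.1, 31.7, 7.5],"rotation":[0.002, -0.002, 0.004]}
  {"offset":[-11.9, 31.8, 7.5],"rotation":[0.002, -0.002, 0.004]}
  {"offset":[-11.8, 31.9, 7.4],"rotation":[0.002, -0.002, 0.004]}
two (array([ 0.51862684, -0.03946669, -0.17363585]), np.float64(0.030341262270363416))
one (array([ 0.46070727, -0.17815637,  0.18433057]), np.float64(0.32890105592491203))
[([0.592, -0.049, 0.002], 0.67)]
[227 105  11  14 111] [ 0.5845 -0.0527  0.029 ]
[221 135  10  14 115] [ 0.5114 -0.0405  0.029 ]
[213 164  10  14 114] [ 0.4406 -0.0241  0.029 ]
```

View pics/top8.png

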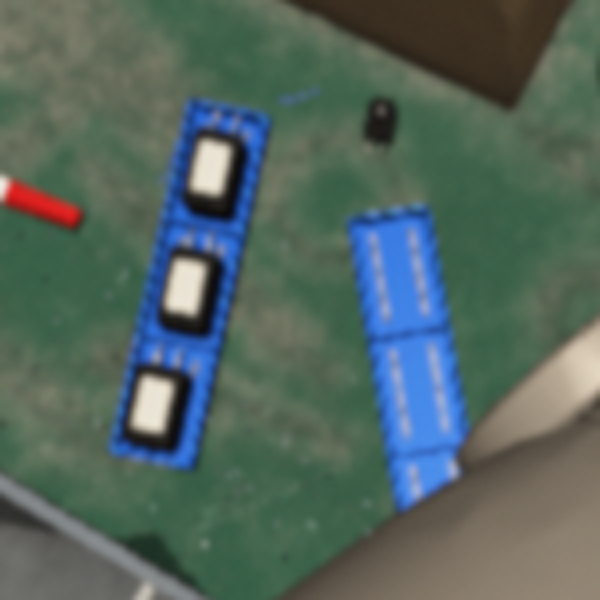

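All three adapters sit in tray_two: pale panels at top8 (212,165), (187,285) and (155,405), on one line. The moved adapter's panel is at (0.5845, -0.0527), within about 1 mm of its target. Next is tray_one.

>>> apply_moves:
  motion:
    - {"offset": [-12.5, 31.5, 7.5], "rotation": [0.002, -0.002, 0.004]}
    - {"offset": [-12, 31.5, 7.5], "rotation": [0.002, -0.002, 0.004]}
    - {"offset": [-12, 31.5, 7.5], "rotation": [0.002, -0.002, 0.004]}
    - {"offset": [-12, 31.5, 7.5], "rotation": [0.002, -0.002, 0.004]}
    - {"offset": [-12, 31.5, 7.5], "rotation": [0.002, -0.002, 0.004]}
    - {"offset": [-12, 28, 5], "rotation": [0, 0, 0]}
    - {"offset": [0, 0, 0], "rotation": [0, 0, 0]}
  grip: 0

```text
time: 9.53
tool_pos: [0.4608, -0.1646, 0.1467]
tool_rot: [3.134, -0.002, -2.945]
contact_force: [-1.7, 0.9, -0.5]
opening: 0.0915
```

```bash
python3 plan.py .4574,-.179,.11,3.3396
```

```text
at [ 0.4608 -0.1646  0.1467] [ 3.134e+00 -2.000e-03 -2.945e+00] t 9.5333
-> 0.4574 -0.179 0.11 3.3396 n 1
  {"offset":[6.0, -13.7, 36.6],"rotation":[0.007, -0.002, -0.001]}
```

>>> apply_moves:
  motion:
    - {"offset": [6, -13.5, 10], "rotation": [0.007, -0.002, 0]}
    - {"offset": [0, 0, 15], "rotation": [0, 0, 0]}
    - {"offset": [0, 0, 10], "rotation": [0, 0, 0]}
    - {"offset": [0, 0, 0], "rotation": [0, 0, 0]}

```text
time: 9.87
tool_pos: [0.4583, -0.1705, 0.1098]
tool_rot: [3.14, -0.001, -2.933]
contact_force: [-1.3, 0.0, 0.9]
opening: 0.092
```

```bash
python3 plan.py .4574,-.179,.07,3.3396
```

```text
at [ 0.4583 -0.1705  0.1098] [ 3.140e+00 -1.000e-03 -2.933e+00] t 9.8667
-> 0.4574 -0.179 0.07 3.3396 n 2
  {"offset":[1.3, -4.1, 19.9],"rotation":[0.001, -0.001, 0.005]}
  {"offset":[1.3, -4.1, 19.9],"rotation":[0.001, -0.001, 0.005]}
```

>>> apply_moves:
  motion:
    - {"offset": [2, -8, 5], "rotation": [0.001, 0, 0.01]}
    - {"offset": [0, 0, 10], "rotation": [0, 0, 0]}
    - {"offset": [0, 0, 5], "rotation": [0, 0, 0]}
    - {"offset": [0, 0, 0], "rotation": [0, 0, 0]}

```text
time: 10.2
tool_pos: [0.4585, -0.178, 0.0884]
tool_rot: [3.14, -0.001, -2.942]
contact_force: [-0.3, -0.4, 0.5]
opening: 0.0919
```

```bash
python3 plan.py .4574,-.179,.07,3.3396
```

```text
at [ 0.4585 -0.178   0.0884] [ 3.140e+00 -1.000e-03 -2.942e+00] t 10.2
-> 0.4574 -0.179 0.07 3.3396 n 1
  {"offset":[1.3, -0.8, 18.4],"rotation":[0.001, -0.001, 0.001]}
```

>>> apply_moves:
  motion:
    - {"offset": [1.3, -1, 8], "rotation": [0.001, 0, 0]}
    - {"offset": [0, 0, 7], "rotation": [0, 0, 0]}
    - {"offset": [0, 0, 2], "rotation": [0, 0, 0]}
    - {"offset": [0, 0, 0], "rotation": [0, 0, 0]}

```text
time: 10.53
tool_pos: [0.4574, -0.1797, 0.0698]
tool_rot: [-3.141, -0.001, -2.943]
contact_force: [-0.1, -0.2, 0.4]
opening: 0.0921
```

```bash
python3 plan.py .4574,-.179,.069,3.3396;python3 - <<'E'
from h import *
p=read_camera('scene');save(p,'scene9.png',(200,90,400,240),4)
E
```

```text
at [ 0.4574 -0.1797  0.0698] [-3.141e+00 -1.000e-03 -2.943e+00] t 10.5333
-> 0.4574 -0.179 0.069 3.3396 n 1
  {"offset":[-0.2, 0.7, 0.8],"rotation":[-0.0, -0.001, 0.0]}
```

View pics/scene9.png

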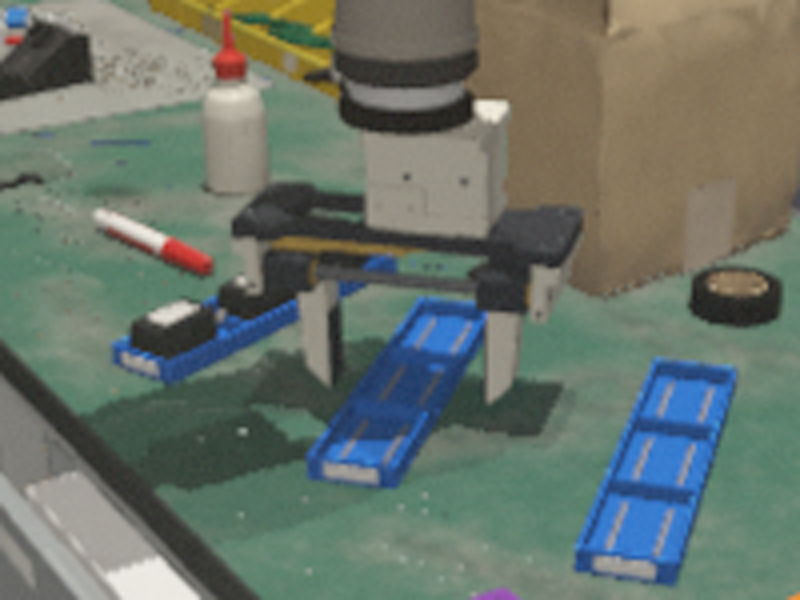

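The fingers stand on both sides of tray_one at mid-length, with tips at scene9 (333,385) and (497,400). I close on it.

>>> apply_moves:
  motion:
    - {"offset": [0, 0.5, 1], "rotation": [0, 0, 0]}
    - {"offset": [0, 0, 0], "rotation": [0, 0, 0]}
    - {"offset": [0, 0, 0], "rotation": [0, 0, 0]}
    - {"offset": [0, 0, 0.5], "rotation": [0, 0, 0]}
    - {"offset": [0, 0, 0], "rotation": [0, 0, 0]}
    - {"offset": [0, 0, 0], "rotation": [0, 0, 0]}
    - {"offset": [0, 0, 0], "rotation": [0, 0, 0]}
  grip: 1
  grip_force: 25

```text
time: 11.17
tool_pos: [0.4579, -0.1794, 0.0694]
tool_rot: [-3.14, 0.001, -2.943]
contact_force: [-0.3, 0.1, -1.3]
opening: 0.0497
```

>>> apply_moves:
  motion:
    - {"offset": [0, 0, -12], "rotation": [0, 0, 0]}
    - {"offset": [0, 0, -25], "rotation": [0, 0, 0]}
    - {"offset": [0, 0, -20], "rotation": [0, 0, 0]}
    - {"offset": [0, 0, 0], "rotation": [0, 0, 0]}

```text
time: 11.5
tool_pos: [0.4567, -0.1787, 0.1267]
tool_rot: [3.14, -0.003, -2.943]
contact_force: [0.6, -0.5, -0.4]
opening: 0.0496
```

```bash
python3 plan.py .4350,-.3465,.13,3.3086;python3 - <<'E'
from h import *
p=read_camera('scene');save(p,'scene10.png',(200,90,400,240),4)
E
```

```text
at [ 0.4567 -0.1787  0.1267] [ 3.140e+00 -3.000e-03 -2.943e+00] t 11.5
-> 0.435 -0.3465 0.13 3.3086 n 5
  {"offset":[10.9, -32.0, -0.7],"rotation":[0.0, -0.001, 0.006]}
  {"offset":[10.7, -32.1, -0.7],"rotation":[0.0, -0.001, 0.006]}
  {"offset":[10.5, -32.2, -0.7],"rotation":[0.0, -0.001, 0.006]}
  {"offset":[10.3, -32.2, -0.7],"rotation":[0.0, -0.001, 0.006]}
  {"offset":[10.1, -32.3, -0.7],"rotation":[0.0, -0.001, 0.006]}
```

View pics/scene10.png

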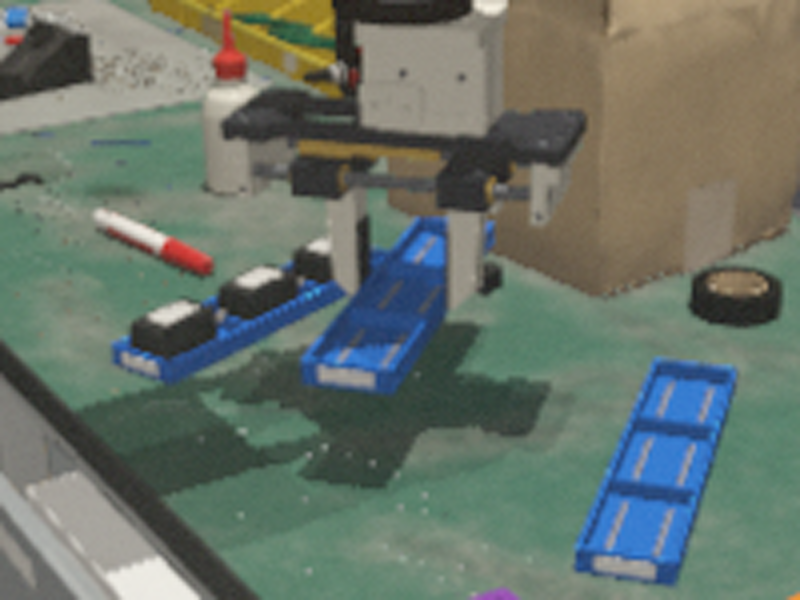

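Tray_one hangs level in the gripper at scene10 (390,320) and the bench below it is clear. I carry it over tray_none.

>>> apply_moves:
  motion:
    - {"offset": [11, -32, 0], "rotation": [0, 0, 0.006]}
    - {"offset": [11, -32, 0], "rotation": [0, 0, 0.006]}
    - {"offset": [10.5, -32, 0], "rotation": [0, 0, 0.006]}
    - {"offset": [10, -30, 0], "rotation": [0, 0, 0.006]}
    - {"offset": [8, -24, 0], "rotation": [0, 0, 0.006]}
    - {"offset": [0, 0, 0], "rotation": [0, 0, 0]}

```text
time: 12.05
tool_pos: [0.4321, -0.3382, 0.1185]
tool_rot: [3.134, -0.008, -2.968]
contact_force: [0.6, -0.2, -0.4]
opening: 0.0497
```

```bash
python3 plan.py .4350,-.3465,.11,3.3086
```

```text
at [ 0.4321 -0.3382  0.1185] [ 3.134 -0.008 -2.968] t 12.05
-> 0.435 -0.3465 0.11 3.3086 n 1
  {"offset":[-1.5, -8.7, 8.4],"rotation":[0.008, -0.008, 0.006]}
```

>>> apply_moves:
  motion:
    - {"offset": [-1.5, -9, 5], "rotation": [0.008, -0.008, 0.006]}
    - {"offset": [0, 0, 3], "rotation": [0, 0, 0]}
    - {"offset": [0, 0, 0], "rotation": [0, 0, 0]}

```text
time: 12.3
tool_pos: [0.4338, -0.3469, 0.106]
tool_rot: [3.138, -0.002, -2.978]
contact_force: [0.4, 0.3, -1.0]
opening: 0.0494
```

```bash
python3 plan.py .4350,-.3465,.09,3.3086;python3 - <<'E'
from fit import *
p=read_camera('scene');save(p,'scene11.png',(280,120,480,270),4)
E
```

```text
at [ 0.4338 -0.3469  0.106 ] [ 3.138e+00 -2.000e-03 -2.978e+00] t 12.3
-> 0.435 -0.3465 0.09 3.3086 n 1
  {"offset":[-1.3, 0.2, 16.0],"rotation":[0.004, -0.002, -0.003]}
```

View pics/scene11.png

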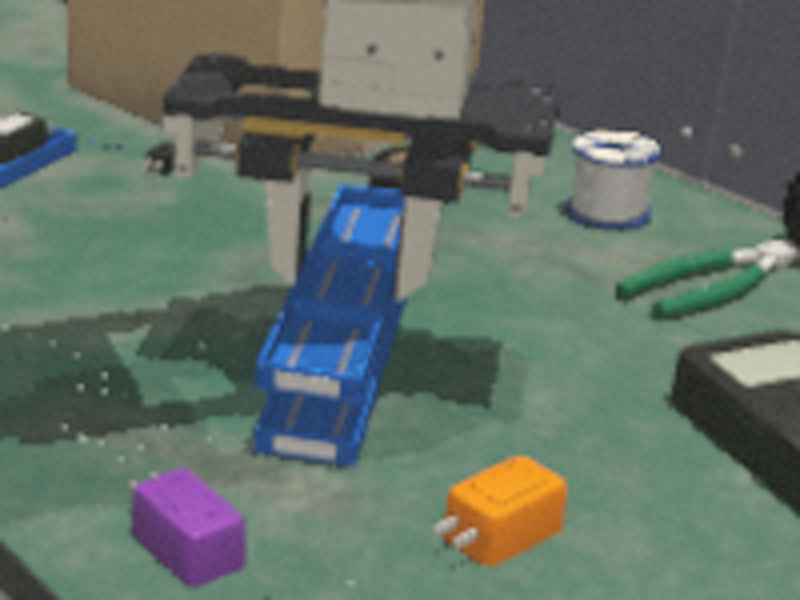

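The held tray at scene11 (330,300) is directly above tray_none (310,430) and parallel to it. I lower it.

>>> apply_moves:
  motion:
    - {"offset": [-1.2, 0, 6], "rotation": [0.004, -0.002, -0.003]}
    - {"offset": [0, 0, 5], "rotation": [0, 0, 0]}
    - {"offset": [0, 0, 3], "rotation": [0, 0, 0]}
    - {"offset": [0, 0, 1], "rotation": [0, 0, 0]}

```text
time: 12.68
tool_pos: [0.436, -0.3434, 0.0895]
tool_rot: [3.141, -0.001, -2.97]
contact_force: [0.6, 0.1, -0.8]
opening: 0.05
```

```bash
python3 plan.py .4350,-.3465,.0835,3.3086
```

```text
at [ 0.436  -0.3434  0.0895] [ 3.141e+00 -1.000e-03 -2.970e+00] t 12.6833
-> 0.435 -0.3465 0.0835 3.3086 n 1
  {"offset":[1.5, -2.9, 6.0],"rotation":[0.001, -0.001, 0.005]}
```

>>> apply_moves:
  motion:
    - {"offset": [1.5, -3, 1], "rotation": [0.001, 0, 0.005]}
    - {"offset": [0, 0, 2], "rotation": [0, 0, 0]}
    - {"offset": [0, 0, 2], "rotation": [0, 0, 0]}

```text
time: 12.93
tool_pos: [0.4353, -0.3461, 0.0841]
tool_rot: [-3.141, -0.001, -2.974]
contact_force: [-0.1, -0.5, -0.4]
opening: 0.0501
```

```bash
python3 plan.py .4350,-.3465,.0835,3.3086
```

```text
at [ 0.4353 -0.3461  0.0841] [-3.141e+00 -1.000e-03 -2.974e+00] t 12.9333
-> 0.435 -0.3465 0.0835 3.3086 n 1
  {"offset":[0.3, -0.3, 0.6],"rotation":[-0.0, -0.001, 0.001]}
```

>>> apply_moves:
  motion:
    - {"offset": [0, 0, 1.2], "rotation": [0, 0, 0]}

```text
time: 13.02
tool_pos: [0.4353, -0.3462, 0.0833]
tool_rot: [-3.141, -0.001, -2.974]
contact_force: [-3.8, 3.8, 15.9]
opening: 0.0493
```

>>> apply_moves:
  motion:
    - {"offset": [0, 0, 0], "rotation": [0, 0, 0]}
    - {"offset": [0, 0, 0], "rotation": [0, 0, 0]}
    - {"offset": [0, 0, 0], "rotation": [0, 0, 0]}
    - {"offset": [0, 0, 0], "rotation": [0, 0, 0]}
  grip: 0

```text
time: 13.35
tool_pos: [0.4357, -0.3469, 0.0841]
tool_rot: [-3.139, 0.001, -2.974]
contact_force: [0.1, 0.3, 0.5]
opening: 0.0716
```

>>> apply_moves:
  motion:
    - {"offset": [0, 0, -10], "rotation": [0, 0, 0]}
    - {"offset": [0, 0, -25], "rotation": [0, 0, 0]}
    - {"offset": [0, 0, -35], "rotation": [0, 0, 0]}
    - {"offset": [0, 0, -40], "rotation": [0, 0, 0]}
    - {"offset": [0, 0, -30], "rotation": [0, 0, 0]}
    - {"offset": [0, 0, 0], "rotation": [0, 0, 0]}

```text
time: 13.85
tool_pos: [0.4346, -0.3459, 0.231]
tool_rot: [3.14, -0.002, -2.975]
contact_force: [0.5, -0.5, 0.2]
opening: 0.0916
```

```bash
python3 plan.py .46,-.12,.24,3.3086
```

```text
at [ 0.4346 -0.3459  0.231 ] [ 3.140e+00 -2.000e-03 -2.975e+00] t 13.85
-> 0.46 -0.12 0.24 3.3086 n 6
  {"offset":[-10.4, 36.4, -1.5],"rotation":[0.0, -0.0, 0.0]}
  {"offset":[-10.4, 36.4, -1.5],"rotation":[0.0, -0.0, 0.0]}
  {"offset":[-10.4, 36.4, -1.5],"rotation":[0.0, -0.0, 0.0]}
  {"offset":[-10.4, 36.4, -1.5],"rotation":[0.0, -0.0, 0.0]}
  {"offset":[-10.4, 36.4, -1.5],"rotation":[0.0, -0.0, 0.0]}
  {"offset":[-10.4, 36.4, -1.5],"rotation":[0.0, -0.0, 0.0]}
```

Released. I move the arm aside for a clear view.

>>> apply_moves:
  motion:
    - {"offset": [-10, 36, -2], "rotation": [0, 0, 0]}
    - {"offset": [-10, 36, -2], "rotation": [0, 0, 0]}
    - {"offset": [-10, 36, -2], "rotation": [0, 0, 0]}
    - {"offset": [-10, 36, -2], "rotation": [0, 0, 0]}
    - {"offset": [-10, 36, -2], "rotation": [0, 0, 0]}
    - {"offset": [-5, 20, 0], "rotation": [0, 0, 0]}
    - {"offset": [0, 0, 0], "rotation": [0, 0, 0]}
    - {"offset": [0, 0, 0], "rotation": [0, 0, 0]}

```text
time: 14.52
tool_pos: [0.456, -0.1335, 0.2475]
tool_rot: [-3.133, 0.007, -2.979]
contact_force: [-0.6, -0.9, 0.1]
opening: 0.0921
```

Run:
```python
from fit import *
t=read_camera('top');s=read_camera('scene')
save(s,'scene12.png',(220,110,440,270),3.5);save(t,'top12.png',(200,80,400,280),3)
for nm,ps in (('top',[t]),('scene',[s])): print(nm,'stack',fit(ps,[.435,-.3465,.167],h=.028))
print('two',fit([s],[.52,-.04,-.17]))
```

```text
top stack (array([ 0.43416901, -0.34827726,  0.16733235]), np.float64(0.12709160948597567))
scene stack (array([ 0.43663842, -0.34576528,  0.17368516]), np.float64(0.03385820663977661))
two (array([ 0.5208447 , -0.03692571, -0.16095663]), np.float64(0.02488855869242199))
```

View pics/scene12.png

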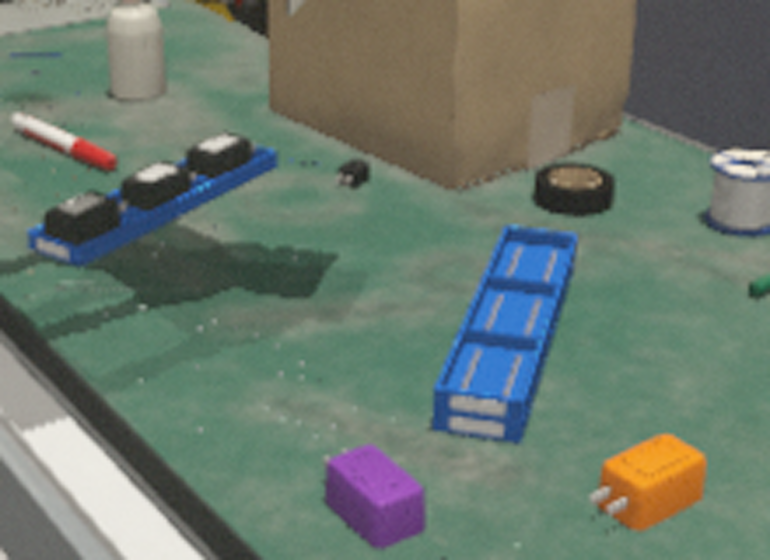

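View pics/top12.png

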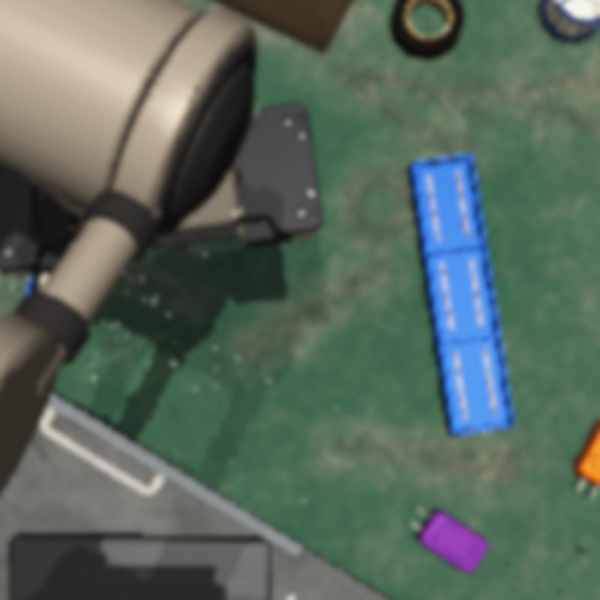

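The stack is flush and level: both end labels sit above each other at scene12 (478,405) and (478,427). All three adapters lie in tray_two at (85,215), (155,185) and (220,153). The gripper is clear, so I hand in.

Run:
```python
from h import *
hand_in()
```

```text
the job is handed in; nothing more can be done
```

I moved the single adapter into the free pocket of tray_two, then stacked the emptied tray_one on tray_none. I handed in at about 15 s of the 51 s allowed. `hand_in()` gives no verdict, so the checks below are my own.

- **Adapters:** the top camera, after release, showed the moved adapter's panel about 1 mm from where I aimed it. It was in line with the other two, and all three looked flat in the last scene picture.
- **Stack:** the last pictures show tray_one flush and level on tray_none. The silhouette fit put the stack within about 2 mm and 0.01 rad of tray_none's starting pose.
- **tray_two:** it fitted within about 1 mm of its start in both cameras, each compared with its own first fit. In the last top picture the arm hid it, so that final check rests on the scene camera alone.
- **Forces and clearance:** the largest contact force I saw was about 23 N, when setting the adapter down. The gripper ended open and clear of everything.
- **Disagreement:** the two cameras differ by 2–3 mm on absolute tray positions, in line with their stated calibration. No check failed.

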